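# Switch the stud feeder to green through its gate

### The arm

A 6-joint arm with a two-finger parallel gripper is mounted at the origin on the work surface. World frame = base frame: x ahead of the robot, y to its left, z up, the work surface at z = 0. Lengths are in m, angles in rad, forces in N, time in s.
With the tool pointing down it reaches from about 0.375 to 0.9 m from the base axis. Payload 3.1 kg.
Tool frame: the origin (TCP) lies midway between the tips of the shut fingers; the grasp point (between the pads) lies 19 mm behind it; x points along the fingers, z is the direction in which the jaws open and shut, and the axes are right-handed (so a half turn about x gives the same grasp; the last joint's range is limited). The gripper opens to 85 mm and grips with 20 to 120 N. Pads are 22 mm wide; open, the fingers measure 114 mm over their backs; the gripper's body (76 mm by 85 mm) begins 54 mm behind the grasp point. The pads swing forward as they close: fully open they stand 13 mm farther back than shut.
Start: joints at [-1.427, 0.527, 1.433, -0, 1.181, -0.178], TCP at [0.198, -0.593, 0.231] pointing down, gripper open.
Joint ranges: [-3.08, 3.08], [-0.75, 2.2], [0.22, 2.44], [-1.43, 4.57], [0, 2.65], [-2.85, 2.85]. Speed limits (rad/s): [2.79, 2.79, 3.14, 3.14, 3.14, 3.14].

### API

Orientations are given as a unit quaternion [x, y, z, w].
In Python, from station import telemetry, optics, manip gives the robot as it stands.
- The arm moves only by the tool step_arm, never from a script. Its argument "commands" is a list of rows, each a list of 4 numbers: the shift along the tool's x, y, z in m, then the turn about the tool's x in rad. A call has 1 to 8 rows; each row is the pose to reach, as a shift and turn from the pose measured when the call began, along the tool's axes at that moment; what a row does not reach only later rows make up. A row lasts 1/12 s, in which the tool goes at most 41.7 mm and 7.16 degrees, less where a joint would pass 70% of its speed; a pose out of reach is approached as far as the arm can. A call with a gripper value outside its range is refused whole. "jaw" is the finger opening in m, from 0 to 0.0854, set as the call begins (left out, the last holds). The fingers move at their own pace and stop on an object; "grip_force" is the grip in N (left out, the last holds). Time passes only in rows, so rows that repeat a pose let the fingers close. It gives the time, the measured TCP pose, the force and the opening at its end, in the units of the state.
- telemetry.sense(): the state, without advancing time (a new reading comes with each control period).
- optics.snapshot(name): name is "side" or "top" or "wrist"; returns the picture (384x512x3 uint8, red, green, blue); there is no depth.
- optics.camera_params(name): a dict with "mtx" (3x3 intrinsics, pixels), "k1" (the pictures are not rectified: a ray, as slopes to the right and down, at radius r is drawn at 1 + k1 r^2 times it, then the intrinsics apply), "origin" and "attitude" of the camera in the world. Camera axes: x right, y down, z forward; pixel columns grow to the right and rows downward; lengths in m; the calibration is good to about 2 mm. A picture is of the moment at which its call begins: read the wrist's pose just before it. camera_params takes no time and is no camera call; for the wrist camera it gives the pose at the moment of the call.
- manip.sign_off(): hands the job in, once; it reports no verdict.
The state is a dict: "t": time; "q": joint angles; "qd": joint speeds; "tau": joint torques, N m; "tcp_pos": TCP position; "tool_rot": TCP orientation; "force": force on the tool from outside, world axes, zero at the start; "ft_torque": the same for the moment, N m; "finger_gap": opening from 0.0 (shut) to 1.0 (fully open).
Only numpy, scipy, OpenCV 4.12 (cv2) and the standard library are available. Lean on these libraries where they do the work, as an engineer would, in place of code of your own. Each camera call takes 0.05 s, during which the arm holds its last target.

### The job

Switch the stud feeder on the bench over to the green studs: push its black-knobbed gate lever out of the middle park slot, along the cross slot, and fully home into the slot marked with the green disc, without running it into a slot of another colour. Only push the knob with the outside of the fingers: do not take it between them and do not force it. Leave everything else on the bench where it stands.

Things in the scene. Friction and masses are not known exactly. Their poses are not given: they have to be found in the camera images.
- feeder: stud feeder, fixed: white housing 130 x 150 mm, 100 mm high, its top an aluminium gate plate; behind it a grey deck (to x = +170 mm, 60 mm high) with four capped clear tubes reaching 111 mm; on its left a grey ledge (to y = +130 mm, 40 mm high). Origin under the gate's centre at bench level; x fore (away from the robot at yaw 0), y left, z up
- gate_centre (a point): middle of the cross slot, plate top; axes as the feeder's. Cross slot along y; at each end (y = +31, -31 mm) one coloured slot runs to +x (far) and one to -x (near). The park slot (no disc) runs from the middle to -x; none from the middle to +x. Slots are 15 mm wide; the stem's centre travels 31 mm along the cross slot either way and 24 mm from its centre line into a slot
- lever_side (a joint): sideways lean of the lever, rad: 0 upright and in the park slot, positive leans to the feeder's +y; stops at +0.41 and -0.41, the cross slot's ends (about 0.40 in the coloured slots)
- lever_fore (a joint): fore-and-aft lean of the lever, rad: 0 in the cross slot, positive leans to the feeder's +x; stops at +0.305 (fully home in a far slot) and -0.305 (fully home in a near slot or park). It starts between -0.30 and -0.19, in the park slot
- lever_knob (a point): centre of the black ball knob, 34 mm across, on a 10 mm stem, 145 mm from the pivot (on the feeder's z axis, 20 mm over the bench). In the feeder's frame x = 145 sin(fore), y = 145 cos(fore) sin(side), z = 20 + 145 cos(fore) cos(side) mm. The lever stays where it is left (no spring or detent), needs 1 to 2 N at the knob, is stopped by the slots' sides and cannot be lifted
- lever_stem (a point): point on the lever's stem 80 mm from the pivot, at about the gate plate's height: in the feeder's frame x = 80 sin(fore), y = 80 cos(fore) sin(side) mm
- disc_green: green disc, 26 mm across, 2 mm thick, flat on the gate plate beyond the closed end of the slot it marks; origin at its underside, 100 mm over the bench. In the feeder's frame it lies at x = +47 (far slot) or -47 mm (near), y = +31 (left) or -31 mm (right); which colour is where varies. This marks the slot wanted.
- disc_red: red disc, 26 mm across, 2 mm thick, flat on the gate plate beyond the closed end of the slot it marks; origin at its underside, 100 mm over the bench. In the feeder's frame it lies at x = +47 (far slot) or -47 mm (near), y = +31 (left) or -31 mm (right); which colour is where varies. This slot is not wanted.
- disc_blue: blue disc, 26 mm across, 2 mm thick, flat on the gate plate beyond the closed end of the slot it marks; origin at its underside, 100 mm over the bench. In the feeder's frame it lies at x = +47 (far slot) or -47 mm (near), y = +31 (left) or -31 mm (right); which colour is where varies. This slot is not wanted.
- disc_yellow: yellow disc, 26 mm across, 2 mm thick, flat on the gate plate beyond the closed end of the slot it marks; origin at its underside, 100 mm over the bench. In the feeder's frame it lies at x = +47 (far slot) or -47 mm (near), y = +31 (left) or -31 mm (right); which colour is where varies. This slot is not wanted.
- gauge_plug: brass cylinder 20 mm across, 45 mm tall, standing on the feeder's left (+y) ledge, which is 40 mm high; origin at the centre of its underside
- stud_cup: small white open cup, 60 mm across, 35 mm tall, on the bench on the feeder's right (-y); origin at the centre of its underside
- stud_tray: wooden tray 200 x 260 x 18 mm set with rows of steel and black studs, flat on the bench; origin at the centre of its underside
- glue_bottle: white squeeze bottle with a thin nozzle, 54 mm across, 135 mm tall; origin at the centre of its underside
- thermos: black flask, 68 mm across, 220 mm tall; origin at the centre of its underside
- amber_jar: amber jar with an orange lid, 56 mm across, 75 mm tall; origin at the centre of its underside
- screwdriver: screwdriver lying on the bench; origin below its middle

How it is judged:
By the outcome, as a careful person would: the job done as asked, in the order asked, and still so for the second after the job is handed in, with the robot touching nothing.
It also fails if it takes over 51 s, if anything falls off the work surface, if the arm or the gripper's body presses on something with over 40 N, if the wrist force passes 120 N, or if a joint passes its speed limit or range.

## Working session

There is one attempt and no reset: what is moved stays moved. The work goes in short steps, Python scripts to look and compute and a tool call to move; the robot and the scene stay as the last step left them, time stands still between calls to the robot, and variables do not carry over. Pictures are saved under pics/ and viewed, and the job is handed in when it is done.

Besides the shell and the picture viewer there is one more tool, called after "Emit:" by a JSON object that holds its "fn" and its "kwargs". step_arm: Moves the arm, as the interface text tells. Its arguments: {"type":"object","properties":{"commands":{"type":"array","items":{"type":"array","items":{"type":"number"}}},"jaw":{"type":"number"},"grip_force":{"type":"number"}},"required":["commands"]}

```bash
mkdir -p pics; ls
python3 - <<'E'
from station import telemetry, optics
import cv2
s=telemetry.sense();print(s)
for n in("side","top","wrist"):
    p=optics.camera_params(n);print(n,p)
    cv2.imwrite(f"pics/{n}0.png",optics.snapshot(n)[:,:,::-1])
E
```

```text
pics
{'t': 0.0, 'q': array([-1.42748017e+00,  5.28483263e-01,  1.43390012e+00,  6.28799825e-06,
        1.18139928e+00, -1.78495591e-01]), 'qd': array([-0.00098768,  0.00036784,  0.00197816, -0.00017981, -0.00035472,
        0.0009424 ]), 'tau': array([ 2.20907590e-03, -4.42338932e+01, -1.78026778e+01, -1.08497652e-04,
        8.35845654e-03, -4.54095598e-06]), 'tcp_pos': array([ 0.19760706, -0.59218491,  0.23032381]), 'tool_rot': array([ 0.41399397,  0.57418297, -0.41287702,  0.57311035]), 'force': array([ 1.44731368, -0.21226513,  0.59555573]), 'ft_torque': array([-0.0331284 , -0.02067594, -0.00953201]), 'finger_gap': 1.0005196293853464}
side {'mtx': array([[363.85211774,   0.        , 259.72844437],
       [  0.        , 363.85211774, 188.14545396],
       [  0.        ,   0.        ,   1.        ]]), 'k1': -0.09715848458324419, 'origin': array([0.02299732, 0.58196637, 0.91823775]), 'attitude': array([-0.30482906,  0.88023568, -0.34493701,  0.11525127])}
top {'mtx': array([[360.17401987,   0.        , 256.20749781],
       [  0.        , 360.17401987, 190.23154788],
       [  0.        ,   0.        ,   1.        ]]), 'k1': -0.07232368416705244, 'origin': array([0.41290163, 0.00577538, 1.26971226]), 'attitude': array([ 0.71496582, -0.69819406,  0.02997721, -0.02122023])}
wrist {'mtx': array([[308.25618572,   0.        , 256.47979209],
       [  0.        , 308.25618572, 190.14675571],
       [  0.        ,   0.        ,   1.        ]]), 'k1': -0.08257745359559539, 'origin': array([ 0.27642706, -0.56614099,  0.37293897]), 'attitude': array([ 0.80032367, -0.57680679, -0.0965921 ,  0.13208298])}
```

View pics/side0.png

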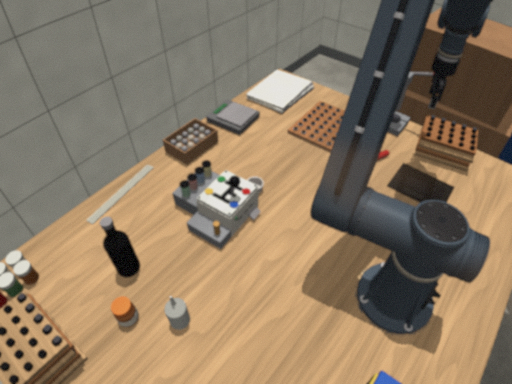

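View pics/top0.png

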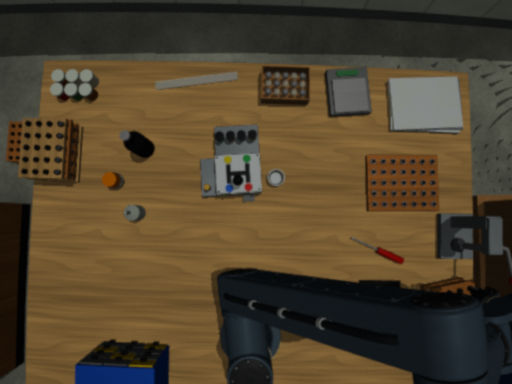

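View pics/wrist0.png

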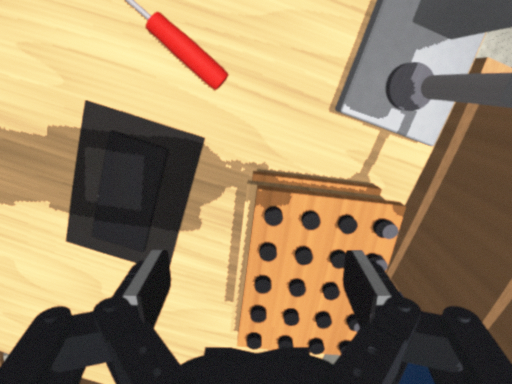

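The top view shows the feeder near (238,170). Yellow is far-left (228,159), green far-right (247,159), blue near-left (229,188) and red near-right (248,187). The knob is near (238,180). Next I measure them.

```bash
cat > h.py <<'E'
import numpy as np, cv2
from scipy.spatial.transform import Rotation as R
from station import telemetry, optics
def ray(p,uv):
    K=p['mtx'];d=np.array([p['k1'],0,0,0,0.])
    n=cv2.undistortPoints(np.array([[uv]],float),K,d)[0,0]
    v=R.from_quat(p['attitude']).apply([n[0],n[1],1]);return np.array(p['origin']),v
def onz(p,uv,z):
    o,v=ray(p,uv);return o+v*(z-o[2])/v[2]
def proj(p,X):
    r=R.from_quat(p['attitude']).inv().apply(np.array(X)-p['origin'])
    d=np.array([p['k1'],0,0,0,0.])
    return cv2.projectPoints(r.reshape(1,3),np.zeros(3),np.zeros(3),p['mtx'],d)[0].ravel()
def tri(pr):
    A=np.zeros((3,3));b=np.zeros(3)
    for o,v in pr:
        v=v/np.linalg.norm(v);M=np.eye(3)-np.outer(v,v);A+=M;b+=M@o
    return np.linalg.solve(A,b)
def masks(im):
    h=cv2.cvtColor(im,cv2.COLOR_RGB2HSV);H,S,V=[h[...,i].astype(int) for i in range(3)]
    c=(S>130)&(V>70)
    return dict(yellow=c&(H>22)&(H<36),green=c&(H>45)&(H<80),blue=c&(H>100)&(H<130),red=c&((H<6)|(H>174)))
def discs(im,box):
    x0,y0,x1,y1=box;out={}
    for k,m in masks(im).items():
        n,l,s,c=cv2.connectedComponentsWithStats(m[y0:y1,x0:x1].astype(np.uint8))
        if n>1:
            i=1+np.argmax(s[1:,4]);out[k]=(c[i]+[x0,y0],int(s[i,4]))
    return out
E
python3 - <<'E'
from h import *
L=dict(green=(47,-31),yellow=(47,31),blue=(-47,31),red=(-47,-31))
for n,box in(("top",(212,148,264,198)),("side",(190,165,270,225))):
    im=cv2.imread(f"pics/{n}0.png")[:,:,::-1].copy();p=optics.camera_params(n)
    d=discs(im,box);P=[];Q=[]
    for k in L:
        if k in d:
            w=onz(p,d[k][0],.102);print(n,k,d[k],w.round(4));P.append(L[k]);Q.append(w[:2])
    P=np.array(P)/1000.;Q=np.array(Q)
    Pc=P-P.mean(0);Qc=Q-Q.mean(0)
    yaw=np.arctan2((Pc[:,0]*Qc[:,1]-Pc[:,1]*Qc[:,0]).sum(),(Pc*Qc).sum())
    r=np.array([[np.cos(yaw),-np.sin(yaw)],[np.sin(yaw),np.cos(yaw)]])
    t=Q.mean(0)-r@P.mean(0);print(n,"yaw",yaw,"t",t,"res",(Q-(P@r.T+t)).round(4).tolist())
    x0,y0,x1,y1=box
    cv2.imwrite(f"pics/{n}z.png",cv2.resize(im[y0-15:y1+15,x0-15:x1+15,::-1],None,fx=6,fy=6,interpolation=cv2.INTER_NEAREST)[:600,:800])
E
```

```text
top green (array([246.33333333, 158.2       ]), 30) [0.6021 0.027  0.102 ]
top yellow (array([227.2  , 159.075]), 40) [0.5976 0.0895 0.102 ]
top blue (array([228.87179487, 187.87179487]), 39) [0.5033 0.0813 0.102 ]
top red (array([248.        , 186.66666667]), 42) [0.5088 0.0192 0.102 ]
top yaw 0.08334601629578522 t [0.552953   0.05428413] res [[-0.0003, -0.0003], [0.0004, 0.0004], [-0.0002, 0.0], [0.0001, -0.0002]]
side green (array([221.        , 178.77777778]), 9) [0.6009 0.0299 0.102 ]
side yellow (array([209.        , 189.33333333]), 3) [0.5995 0.0858 0.102 ]
side blue (array([233.59259259, 203.92592593]), 27) [0.5028 0.0832 0.102 ]
side red (array([245.56, 191.08]), 25) [0.5077 0.0222 0.102 ]
side yaw 0.054123238826803866 t [0.55272588 0.05527079] res [[-0.0004, 0.003], [0.0015, -0.003], [-0.0013, -0.0005], [0.0002, 0.0004]]
```

View pics/topz.png

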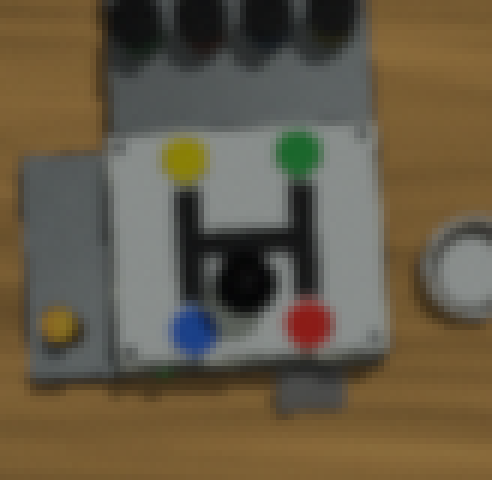

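View pics/sidez.png

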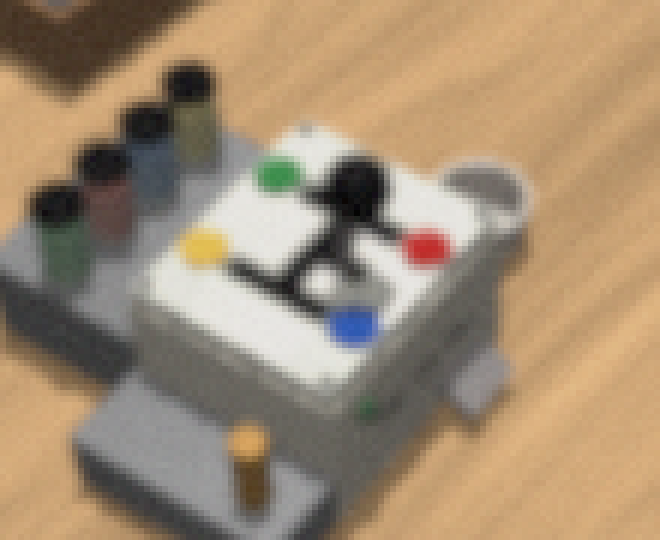

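```bash
cat >> h.py <<'E'
YAW=0.083;T=np.array([.5529,.0545])
def f2w(x,y,z): 
    c,s=np.cos(YAW),np.sin(YAW);return np.array([T[0]+c*x-s*y,T[1]+s*x+c*y,z])
def w2f(w):
    c,s=np.cos(YAW),np.sin(YAW);d=w[:2]-T;return np.array([c*d[0]+s*d[1],-s*d[0]+c*d[1],w[2]])
def knobp(fore,side): return f2w(.145*np.sin(fore),.145*np.cos(fore)*np.sin(side),.02+.145*np.cos(fore)*np.cos(side))
def tool():
    s=telemetry.sense();m=R.from_quat(s['tool_rot']).as_matrix()
    return s,m
def report():
    s,m=tool()
    print('t',round(s['t'],2),'tcp',s['tcp_pos'].round(4),'feeder',w2f(s['tcp_pos']).round(4),'F',s['force'].round(1),'gap',round(s['finger_gap'],2),'j6',s['q'][5].round(2))
    print(' toolaxes (cols x y z) in feeder:',(R.from_euler('z',-YAW).as_matrix()@m).round(3).tolist())
    return s,m
def delta(xyz_f):  # to feeder-frame target -> tool axes shift
    s,m=tool();return m.T@(f2w(*xyz_f)-s['tcp_pos'])
E
python3 - <<'E'
from h import *
s,m=report()
rays=[]
for n,(u,v) in (("top",(237.8,180.2)),("side",(175+357/6,150+187/6))):
    p=optics.camera_params(n); rays.append(ray(p,(u,v)))
    print(n,w2f(onz(p,(u,v),.16)).round(4))
print(w2f(tri(rays)).round(4))
for z in(.04+.045,):
    print('plug',w2f(onz(optics.camera_params('top'),(197+58/6,133+325/6),z)))
# delta to hover behind knob
print(delta((-.10,0,.23)))
E
```

```text
t 0.15 tcp [ 0.1976 -0.5924  0.2305] feeder [-0.4077 -0.6152  0.2305] F [ 0.  -0.1  0.1] gap 1.0 j6 -0.18
 toolaxes (cols x y z) in feeder: [[-0.0, 0.972, 0.237], [0.002, 0.237, -0.972], [-1.0, 0.0, -0.002]]
top [-0.0298 -0.0014  0.16  ]
side [-0.0302  0.      0.16  ]
[-0.0295 -0.0012  0.1585]
plug [-0.03914544  0.10482518  0.085     ]
[ 0.00156415  0.44444606 -0.52496594]
```

Both views place the knob at about feeder (-30, 0, 160) mm, so fore is about -0.21. Green is the far-right slot. I shut the fingers, turn to line up, and go to a hover behind the knob.

Emit:
{"fn": "step_arm", "kwargs": {"commands": [[0, 0.025, -0.03, 0.1], [0, 0.05, -0.06, 0.2], [0, 0.075, -0.09, 0.239], [0, 0.1, -0.12, 0.239], [0, 0.125, -0.15, 0.239], [0, 0.15, -0.18, 0.239], [0, 0.175, -0.21, 0.239], [0, 0.2, -0.24, 0.239]], "jaw": 0}}

```text
t: 0.82
tcp_pos: [0.3116, -0.2996, 0.2309]
tool_rot: [0.48, 0.521, -0.479, 0.52]
force: [0.4, 0.2, 0.6]
finger_gap: 0.001
```

Run:
```python
from h import *
report();print(delta((-.10,0,.23)))
```

```text
t 0.82 tcp [ 0.3116 -0.2996  0.2309] feeder [-0.2698 -0.3328  0.2309] F [0.4 0.2 0.6] gap 0.0 j6 0.46
 toolaxes (cols x y z) in feeder: [[-0.0, 1.0, -0.001], [0.002, -0.001, -1.0], [-1.0, -0.0, -0.002]]
[ 0.00157851  0.16945967 -0.33299561]
```

Emit:
{"fn": "step_arm", "kwargs": {"commands": [[0, 0.02, -0.04], [0, 0.04, -0.08], [0, 0.06, -0.12], [0, 0.08, -0.16], [0, 0.1, -0.2], [0, 0.12, -0.24], [0, 0.14, -0.275], [0, 0.155, -0.305]]}}

```text
invalid input at $.commands[0]: expected 4 numbers
```

Run:
```python
from h import *
report();print(delta((-.10,0,.145)))
```

```text
t 0.82 tcp [ 0.3116 -0.2996  0.2309] feeder [-0.2698 -0.3328  0.2309] F [0.4 0.2 0.6] gap 0.0 j6 0.46
 toolaxes (cols x y z) in feeder: [[-0.0, 1.0, -0.001], [0.002, -0.001, -1.0], [-1.0, -0.0, -0.002]]
[ 0.08657835  0.16946204 -0.33283306]
```

Emit:
{"fn": "step_arm", "kwargs": {"commands": [[0, 0.02, -0.04, 0], [0, 0.04, -0.08, 0], [0, 0.06, -0.12, 0], [0, 0.08, -0.16, 0], [0, 0.1, -0.2, 0], [0, 0.12, -0.24, 0], [0, 0.14, -0.28, 0], [0, 0.16, -0.315, 0]]}}

```text
t: 1.48
tcp_pos: [0.4364, 0.0098, 0.2316]
tool_rot: [0.479, 0.521, -0.479, 0.52]
force: [1.0, -0.3, -0.0]
finger_gap: 0.001
```

Run:
```python
from h import *
report();print(delta((-.10,0,.145)))
cv2.imwrite("pics/wrist1.png",optics.snapshot("wrist")[:,:,::-1])
```

```text
t 1.48 tcp [0.4364 0.0098 0.2316] feeder [-0.1198 -0.0349  0.2316] F [ 1.  -0.3 -0. ] gap 0.0 j6 1.25
 toolaxes (cols x y z) in feeder: [[-0.0, 1.0, -0.001], [0.002, -0.001, -1.0], [-1.0, -0.0, -0.002]]
[ 0.08661558  0.01984657 -0.03474676]
```

View pics/wrist1.png

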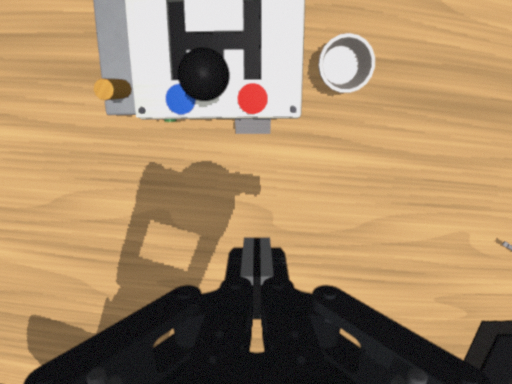

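The wrist view shows the shut fingers at (257,260), blue at (180,98), red at (252,98) and the knob at (203,74). I check the feeder pose against these.

Run:
```python
from h import *
p=optics.camera_params('wrist');im=cv2.imread("pics/wrist1.png")[:,:,::-1].copy()
d=discs(im,(120,40,310,130))
for k in d: print(k,d[k],w2f(onz(p,d[k][0],.102)).round(4))
print('knob',w2f(onz(p,(203.5,74),.161)).round(4))
for uv in((141.5,111),(293,109)): print('screw',w2f(onz(p,uv,.1)).round(4))
print('fingertip',w2f(onz(p,(257,240),.2316)))
print(proj(p,telemetry.sense()['tcp_pos']))
```

```text
blue (array([179.01543739,  99.68267581]), 583) [-0.0442  0.0393  0.102 ]
red (array([252.10818713,  98.26169591]), 684) [-0.0431 -0.0236  0.102 ]
knob [-0.0256  0.0072  0.161 ]
screw [-0.0536  0.074   0.1   ]
screw [-0.052  -0.0591  0.1   ]
fingertip [-0.10958887 -0.02877301  0.2316    ]
[256.75968028 251.98818312]
```

Emit:
{"fn": "step_arm", "kwargs": {"commands": [[0.0, 0.01, -0.02, 0], [0.02, 0.02, -0.035, 0], [0.04, 0.02, -0.035, 0], [0.06, 0.02, -0.035, 0], [0.08, 0.02, -0.035, 0], [0.086, 0.02, -0.035, 0], [0.086, 0.02, -0.035, 0]]}}

```text
t: 2.12
tcp_pos: [0.4551, 0.0534, 0.1448]
tool_rot: [0.479, 0.523, -0.476, 0.52]
force: [0.7, -0.5, 0.4]
finger_gap: -0.001
```

Run:
```python
from h import *
report()
cv2.imwrite("pics/wrist2.png",optics.snapshot("wrist")[:,:,::-1])
im=optics.snapshot("side")[150:235,180:290,::-1];cv2.imwrite("pics/side2.png",cv2.resize(im,None,fx=6,fy=6))
```

```text
t 2.12 tcp [0.4551 0.0534 0.1448] feeder [-0.0976  0.007   0.1448] F [ 0.7 -0.5  0.4] gap -0.0 j6 1.34
 toolaxes (cols x y z) in feeder: [[0.0, 1.0, 0.005], [0.007, 0.005, -1.0], [-1.0, 0.0, -0.007]]
```

View pics/wrist2.png

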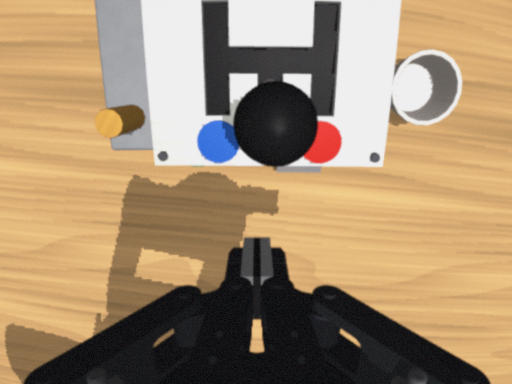

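View pics/side2.png

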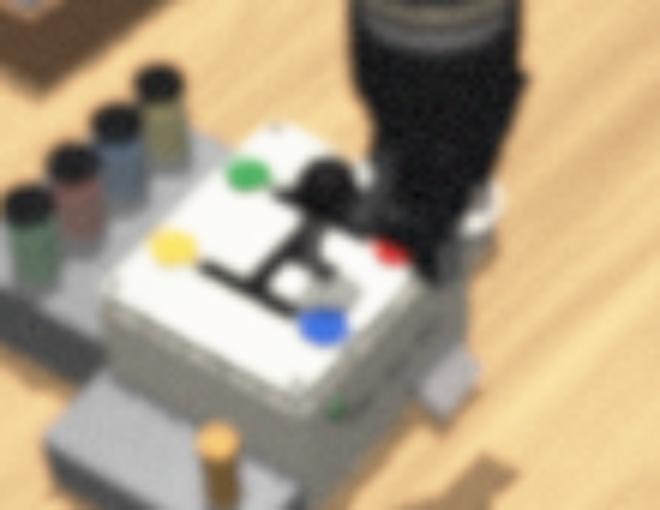

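The knob is at (276,123) in the wrist view, slightly right of the fingers at x=257. The earlier wrist estimate was taken while the arm was still settling. I re-measure now that it is still.

Run:
```python
from h import *
s,m=report();p=optics.camera_params('wrist');im=cv2.imread("pics/wrist2.png")[:,:,::-1].copy()
d=discs(im,(150,90,345,165))
for k in ('blue','red'): print(k,d[k],w2f(onz(p,d[k][0],.102)).round(4))
print('knob',w2f(onz(p,(276,123.5),.161)).round(4))
for uv in((163,156),(374.5,157)): print('screw',w2f(onz(p,uv,.1)).round(4))
print('slots: cross near/far edges', [w2f(onz(p,uv,.1)).round(4) for uv in ((250,47),(250,73),(328,60),(216,60))])
```

```text
t 2.22 tcp [0.4567 0.0532 0.1466] feeder [-0.096   0.0066  0.1466] F [ 0.5 -0.2 -0.3] gap 0.0 j6 1.34
 toolaxes (cols x y z) in feeder: [[0.005, 1.0, 0.004], [0.006, 0.004, -1.0], [-1.0, 0.005, -0.006]]
blue (array([217.64027671, 141.19677171]), 1301) [-0.0452  0.031   0.102 ]
red (array([323.77712032, 143.47140039]), 1014) [-0.0462 -0.034   0.102 ]
knob [-0.0278 -0.0011  0.161 ]
screw [-0.0549  0.0663  0.1   ]
screw [-0.0547 -0.0674  0.1   ]
slots: cross near/far edges [array([0.0088, 0.0112, 0.1   ]), array([-0.0055,  0.0112,  0.1   ]), array([ 0.0022, -0.0338,  0.1   ]), array([0.0017, 0.0308, 0.1   ])]
```

Emit:
{"fn": "step_arm", "kwargs": {"commands": [[0, 0.01, 0.004, 0], [0, 0.02, 0.0075, 0], [0, 0.03, 0.0075, 0], [0, 0.035, 0.0075, 0], [0, 0.04, 0.0075, 0], [0, 0.045, 0.0075, 0], [0, 0.05, 0.0075, 0], [0, 0.05, 0.0075, 0]]}}

```text
t: 2.88
tcp_pos: [0.5081, 0.0503, 0.1468]
tool_rot: [0.481, 0.522, -0.475, 0.521]
force: [0.1, 0.9, -0.7]
finger_gap: 0.001
```

Run:
```python
from h import *
report()
cv2.imwrite("pics/wrist3.png",optics.snapshot("wrist")[:,:,::-1])
report()
```

```text
t 2.88 tcp [0.5081 0.0503 0.1468] feeder [-0.045  -0.0005  0.1468] F [ 0.1  0.9 -0.7] gap 0.0 j6 1.35
 toolaxes (cols x y z) in feeder: [[0.006, 1.0, 0.005], [0.006, 0.005, -1.0], [-1.0, 0.006, -0.006]]
t 2.93 tcp [0.5076 0.0502 0.1467] feeder [-0.0455 -0.0005  0.1467] F [ 0.6 -0.2 -0.4] gap -0.0 j6 1.35
 toolaxes (cols x y z) in feeder: [[0.005, 1.0, 0.005], [0.006, 0.005, -1.0], [-1.0, 0.005, -0.006]]
```

View pics/wrist3.png

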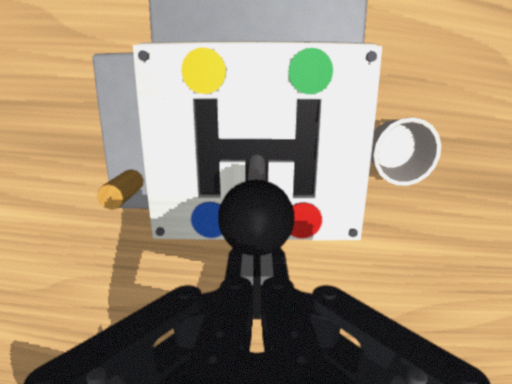

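The arm has settled. Yellow (204,71), green (311,71) and the knob at (256,218), touching the fingers, are all clear. I refine the feeder pose and the contact distance.

Run:
```python
from h import *
p=optics.camera_params('wrist');im=cv2.imread("pics/wrist3.png")[:,:,::-1].copy()
d=discs(im,(170,40,345,245))
for k in d: print(k,d[k],w2f(onz(p,d[k][0],.102)).round(4))
for uv in((144,56),(371,56),(160,231.5),(352.5,232.5)): print('screw',w2f(onz(p,uv,.1)).round(4))
print('knob',w2f(onz(p,(256.5,218),.161)).round(4))
print('stem/crossing',[w2f(onz(p,uv,.1)).round(4) for uv in ((230,138.5),(257,150),(230,161))])
```

```text
yellow (array([203.16141479,  70.2392283 ]), 1555) [0.0466 0.0311 0.102 ]
green (array([310.26557153,  70.61533196]), 1461) [ 0.0466 -0.0306  0.102 ]
blue (array([206.65346535, 219.43440594]), 808) [-0.0469  0.0331  0.102 ]
red (array([305.33333333, 220.03157895]), 855) [-0.0469 -0.0325  0.102 ]
screw [0.0551 0.0658 0.1   ]
screw [ 0.0556 -0.066   0.1   ]
screw [-0.0572  0.0663  0.1   ]
screw [-0.057  -0.0659  0.1   ]
knob [-0.0197 -0.0003  0.161 ]
stem/crossing [array([0.0067, 0.0165, 0.1   ]), array([-0.0004, -0.0002,  0.1   ]), array([-0.0075,  0.0168,  0.1   ])]
```

Pose confirmed to under 1 mm. The contact offset (TCP to knob) is about 26 mm, so I push 20 mm further into the cross slot.

Emit:
{"fn": "step_arm", "kwargs": {"commands": [[0, 0.004, 0, 0], [0, 0.008, 0, 0], [0, 0.012, 0, 0], [0, 0.016, 0, 0], [0, 0.019, 0, 0], [0, 0.019, 0, 0], [0, 0.019, 0, 0]]}}

```text
t: 3.52
tcp_pos: [0.5271, 0.0519, 0.1467]
tool_rot: [0.481, 0.522, -0.475, 0.521]
force: [-0.7, 0.4, 0.4]
finger_gap: 0.001
```

Run:
```python
from h import *
report()
cv2.imwrite("pics/wrist4.png",optics.snapshot("wrist")[:,:,::-1])
report()
```

```text
t 3.52 tcp [0.5271 0.0519 0.1467] feeder [-0.026  -0.0005  0.1467] F [-0.7  0.4  0.4] gap 0.0 j6 1.36
 toolaxes (cols x y z) in feeder: [[0.006, 1.0, 0.005], [0.006, 0.005, -1.0], [-1.0, 0.006, -0.006]]
t 3.57 tcp [0.5269 0.0518 0.1467] feeder [-0.0262 -0.0005  0.1467] F [-0.1  0.4 -0.6] gap 0.0 j6 1.36
 toolaxes (cols x y z) in feeder: [[0.006, 1.0, 0.005], [0.006, 0.005, -1.0], [-1.0, 0.006, -0.006]]
```

View pics/wrist4.png

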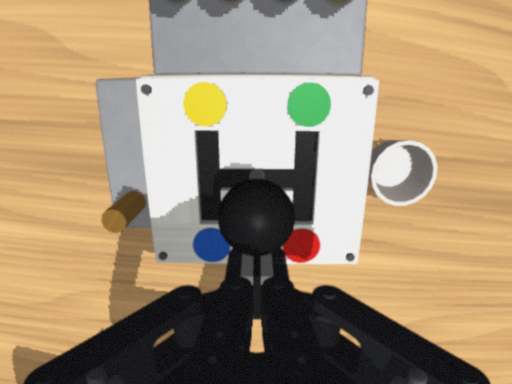

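The knob is at (256,216), with the stem showing at the cross slot near (257,175).

Run:
```python
from h import *
p=optics.camera_params('wrist')
im=cv2.imread("pics/wrist4.png")
g=(im.max(2)<45).astype(np.uint8); print([ (c,[int(r) for r in np.flatnonzero(np.diff(g[150:262,c].astype(int)))+150]) for c in (235,240,256,272)])
print([int(r) for r in np.flatnonzero(np.diff(g[216,:].astype(int)))])
print('knob',w2f(onz(p,(256.5,216.5),.165)).round(4))
# predicted silhouette: tangency circle extremes for knob at fore f
for f in(-.05,-.03,0,.03):
    k=knobp(f,0); print(f,proj(p,k), [proj(p,k+R.from_euler('z',YAW).apply(np.array(v)*.017)).round(1).tolist() for v in ((0,1,0),(0,-1,0))])
```

```text
[(235, [169]), (240, [169]), (256, [178, 216, 228, 229, 230]), (272, [171, 173, 174, 257, 258])]
[201, 253, 254, 256, 261, 311]
knob [ 0.0021 -0.0003  0.165 ]
-0.05 [255.69784405 235.33281001] [[218.0, 235.0], [293.4, 235.5]]
-0.03 [255.7179963  229.62299981] [[217.7, 229.3], [293.7, 229.8]]
0 [255.75104978 220.7758372 ] [[217.3, 220.5], [294.2, 221.0]]
0.03 [255.78748094 211.61131867] [[217.0, 211.3], [294.6, 211.8]]
```

Knob x is about +2 mm, so it is in the cross slot (play at the knob is about ±4 mm). I back off and go round to its left side.

Emit:
{"fn": "step_arm", "kwargs": {"commands": [[0, -0.015, 0, 0], [0, -0.03, 0, 0], [0, -0.03, -0.02, 0], [0, -0.03, -0.04, 0], [0, -0.03, -0.055, 0], [0, -0.03, -0.055, 0]]}}

```text
t: 4.07
tcp_pos: [0.4915, 0.106, 0.147]
tool_rot: [0.48, 0.522, -0.474, 0.522]
force: [0.5, 0.2, 0.3]
finger_gap: 0.002
```

Emit:
{"fn": "step_arm", "kwargs": {"commands": [[0, 0.01, 0, 0], [0, 0.025, 0, 0], [0, 0.04, 0, 0], [0, 0.055, 0, 0], [0, 0.057, 0, 0], [0, 0.057, 0, 0], [0, 0.057, 0, 0]]}}

```text
t: 4.65
tcp_pos: [0.5477, 0.1106, 0.147]
tool_rot: [0.48, 0.523, -0.474, 0.521]
force: [0.6, 1.0, 1.3]
finger_gap: 0.002
```

Run:
```python
from h import *
report()
cv2.imwrite("pics/wrist5.png",optics.snapshot("wrist")[:,:,::-1])
report()
```

```text
t 4.65 tcp [0.5477 0.1106 0.147 ] feeder [-0.0005  0.0563  0.147 ] F [0.6 1.  1.3] gap 0.0 j6 1.47
 toolaxes (cols x y z) in feeder: [[0.004, 1.0, 0.006], [0.007, 0.006, -1.0], [-1.0, 0.004, -0.007]]
t 4.7 tcp [0.5473 0.1107 0.147 ] feeder [-0.001   0.0565  0.147 ] F [0.3 0.7 0.1] gap 0.0 j6 1.47
 toolaxes (cols x y z) in feeder: [[0.004, 1.0, 0.006], [0.007, 0.006, -1.0], [-1.0, 0.004, -0.007]]
```

View pics/wrist5.png

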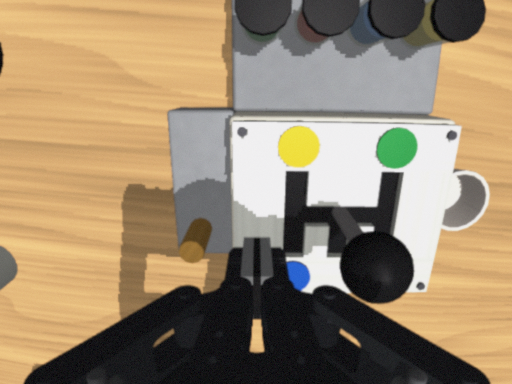

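Run:
```python
from h import *
p=optics.camera_params('wrist')
print('knob',w2f(onz(p,(377,267),.165)).round(4))
```

```text
knob [ 0.0014 -0.0007  0.165 ]
```

Emit:
{"fn": "step_arm", "kwargs": {"commands": [[0, 0.001, 0.008, 0], [0, 0.001, 0.016, 0], [0, 0.001, 0.024, 0], [0, 0.001, 0.032, 0], [0, 0.001, 0.04, 0], [0, 0.001, 0.045, 0], [0, 0.001, 0.045, 0]]}}

```text
t: 5.28
tcp_pos: [0.5525, 0.0645, 0.1467]
tool_rot: [0.48, 0.522, -0.475, 0.521]
force: [-0.4, 0.1, 0.0]
finger_gap: -0.004
```

Run:
```python
from h import *
report()
cv2.imwrite("pics/wrist6.png",optics.snapshot("wrist")[:,:,::-1])
report()
```

```text
t 5.28 tcp [0.5525 0.0645 0.1467] feeder [0.0004 0.01   0.1467] F [-0.4  0.1  0. ] gap -0.0 j6 1.39
 toolaxes (cols x y z) in feeder: [[0.004, 1.0, 0.005], [0.006, 0.005, -1.0], [-1.0, 0.004, -0.006]]
t 5.33 tcp [0.5524 0.0651 0.1467] feeder [0.0004 0.0106 0.1467] F [0.2 0.3 1.1] gap 0.0 j6 1.39
 toolaxes (cols x y z) in feeder: [[0.004, 1.0, 0.005], [0.007, 0.005, -1.0], [-1.0, 0.004, -0.007]]
```

View pics/wrist6.png

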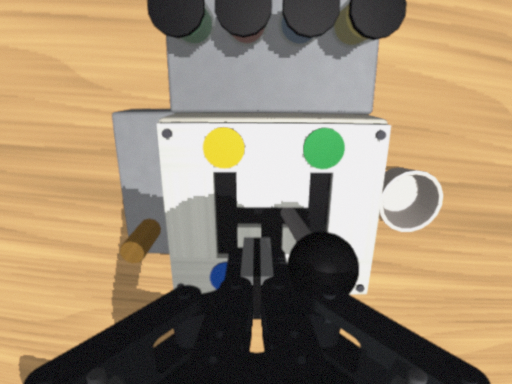

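The knob, at (323,266), is now in contact with the finger's outside and moving right along the cross slot.

Run:
```python
from h import *
p=optics.camera_params('wrist')
print('knob',w2f(onz(p,(323.5,266.5),.1635)).round(4))
```

```text
knob [ 0.0024 -0.0212  0.1635]
```

Emit:
{"fn": "step_arm", "kwargs": {"commands": [[0, 0, 0.006, 0], [0, 0, 0.012, 0], [0, 0, 0.018, 0], [0, 0, 0.024, 0], [0, 0, 0.03, 0], [0, 0, 0.034, 0], [0, 0, 0.034, 0], [0, 0, 0.034, 0]]}}

```text
t: 6.0
tcp_pos: [0.5556, 0.0307, 0.1466]
tool_rot: [0.48, 0.522, -0.475, 0.521]
force: [0.4, 0.3, 0.4]
finger_gap: 0.001
```

Run:
```python
from h import *
report()
cv2.imwrite("pics/wrist7.png",optics.snapshot("wrist")[:,:,::-1])
report()
```

```text
t 6.0 tcp [0.5556 0.0307 0.1466] feeder [ 0.0007 -0.0239  0.1466] F [0.4 0.3 0.4] gap 0.0 j6 1.33
 toolaxes (cols x y z) in feeder: [[0.004, 1.0, 0.005], [0.006, 0.005, -1.0], [-1.0, 0.004, -0.006]]
t 6.05 tcp [0.5555 0.031  0.1466] feeder [ 0.0007 -0.0236  0.1466] F [-0.  -0.8  1.1] gap 0.0 j6 1.33
 toolaxes (cols x y z) in feeder: [[0.004, 1.0, 0.005], [0.007, 0.005, -1.0], [-1.0, 0.004, -0.007]]
```

View pics/wrist7.png

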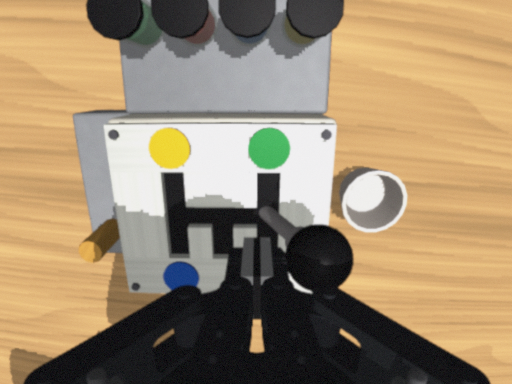

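Run:
```python
from h import *
p=optics.camera_params('wrist')
print('knob',w2f(onz(p,(319.5,261),.155)).round(4))
for z in (.10,):print('stem at plate',w2f(onz(p,(265,214),z)))
```

```text
knob [ 0.0005 -0.0552  0.155 ]
stem at plate [ 0.00261412 -0.0288324   0.1       ]
```

Knob y is about -55 mm (side about -0.39), nearly at the end. A 2 mm nudge centres it, then I back away and go behind the knob.

Emit:
{"fn": "step_arm", "kwargs": {"commands": [[0, 0, 0.002, 0], [0, 0, 0.002, 0], [0, 0, 0.002, 0]]}}

```text
t: 6.3
tcp_pos: [0.5557, 0.0291, 0.1466]
tool_rot: [0.48, 0.522, -0.475, 0.521]
force: [0.4, 0.3, 0.2]
finger_gap: -0.001
```

Emit:
{"fn": "step_arm", "kwargs": {"commands": [[0, 0, -0.01, 0], [0, -0.015, -0.015, 0], [0, -0.035, -0.015, 0], [0, -0.055, -0.015, 0], [0, -0.062, -0.01, 0], [0, -0.062, 0.01, 0], [0, -0.062, 0.03, 0], [0, -0.062, 0.032, 0]]}}

```text
t: 6.97
tcp_pos: [0.4987, -0.0107, 0.1466]
tool_rot: [0.481, 0.52, -0.475, 0.522]
force: [0.8, 0.0, 0.2]
finger_gap: 0.001
```

Run:
```python
from h import *
report()
cv2.imwrite("pics/wrist8.png",optics.snapshot("wrist")[:,:,::-1])
report()
print(delta((-.05,-.056,.138)))
```

```text
t 6.97 tcp [ 0.4987 -0.0107  0.1466] feeder [-0.0594 -0.0604  0.1466] F [0.8 0.  0.2] gap 0.0 j6 1.23
 toolaxes (cols x y z) in feeder: [[0.008, 1.0, 0.003], [0.005, 0.003, -1.0], [-1.0, 0.008, -0.005]]
t 7.02 tcp [ 0.4983 -0.0098  0.1464] feeder [-0.0598 -0.0596  0.1464] F [ 0.4  0.1 -0.9] gap -0.0 j6 1.23
 toolaxes (cols x y z) in feeder: [[0.007, 1.0, 0.003], [0.006, 0.003, -1.0], [-1.0, 0.007, -0.006]]
[ 0.00850878  0.00974536 -0.00350536]
```

View pics/wrist8.png

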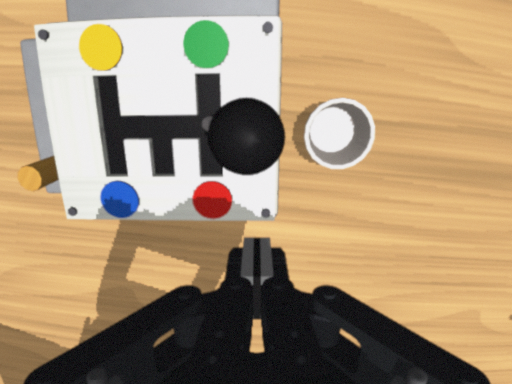

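Run:
```python
from h import *
p=optics.camera_params('wrist')
print('knob',w2f(onz(p,(246.5,136),.153)).round(4))
```

```text
knob [ 0.0019 -0.0549  0.153 ]
```

Emit:
{"fn": "step_arm", "kwargs": {"commands": [[0.005, 0.0, -0.002, 0], [0.0085, 0.008, -0.003, 0], [0.0085, 0.016, -0.003, 0], [0.0085, 0.024, -0.003, 0], [0.0085, 0.032, -0.003, 0], [0.0085, 0.038, -0.003, 0], [0.0085, 0.044, -0.003, 0], [0.0085, 0.044, -0.003, 0]]}}

```text
t: 7.68
tcp_pos: [0.5436, -0.0028, 0.1383]
tool_rot: [0.481, 0.52, -0.475, 0.522]
force: [0.2, -0.6, 0.2]
finger_gap: 0.002
```

Run:
```python
from h import *
report()
cv2.imwrite("pics/wrist9.png",optics.snapshot("wrist")[:,:,::-1])
report()
```

```text
t 7.68 tcp [ 0.5436 -0.0028  0.1383] feeder [-0.0141 -0.0564  0.1383] F [ 0.2 -0.6  0.2] gap 0.0 j6 1.26
 toolaxes (cols x y z) in feeder: [[0.008, 1.0, 0.003], [0.005, 0.003, -1.0], [-1.0, 0.008, -0.005]]
t 7.73 tcp [ 0.5427 -0.0029  0.1382] feeder [-0.0149 -0.0564  0.1382] F [0.  0.5 1. ] gap 0.0 j6 1.26
 toolaxes (cols x y z) in feeder: [[0.007, 1.0, 0.003], [0.005, 0.003, -1.0], [-1.0, 0.007, -0.005]]
```

View pics/wrist9.png

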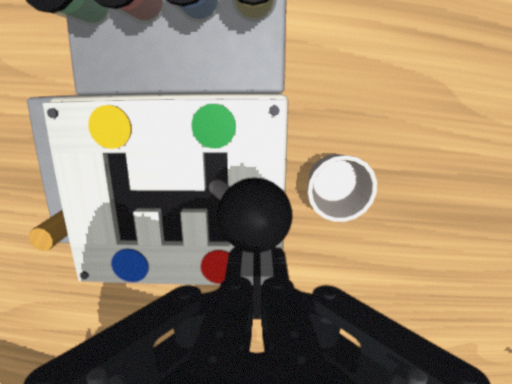

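The knob is at (255,214) and the stem at (217,188) is starting into the green slot. No force is showing, so I keep pushing.

Emit:
{"fn": "step_arm", "kwargs": {"commands": [[0, 0.005, 0, 0], [0, 0.01, 0, 0], [0, 0.015, 0, 0], [0, 0.02, 0, 0], [0, 0.024, 0, 0], [0, 0.028, 0, 0], [0, 0.03, 0, 0], [0, 0.03, 0, 0]]}}

```text
t: 8.4
tcp_pos: [0.5727, -0.0003, 0.1383]
tool_rot: [0.481, 0.521, -0.475, 0.521]
force: [-0.8, -0.5, 0.2]
finger_gap: -0.002
```

Run:
```python
from h import *
report()
cv2.imwrite("pics/wrist10.png",optics.snapshot("wrist")[:,:,::-1])
report()
```

```text
t 8.4 tcp [ 5.727e-01 -3.000e-04  1.383e-01] feeder [ 0.0152 -0.0563  0.1383] F [-0.8 -0.5  0.2] gap -0.0 j6 1.28
 toolaxes (cols x y z) in feeder: [[0.007, 1.0, 0.003], [0.005, 0.003, -1.0], [-1.0, 0.007, -0.005]]
t 8.45 tcp [ 5.727e-01 -4.000e-04  1.384e-01] feeder [ 0.0152 -0.0563  0.1384] F [-0.8 -0.2 -0.7] gap 0.0 j6 1.28
 toolaxes (cols x y z) in feeder: [[0.007, 1.0, 0.003], [0.005, 0.003, -1.0], [-1.0, 0.007, -0.005]]
```

View pics/wrist10.png

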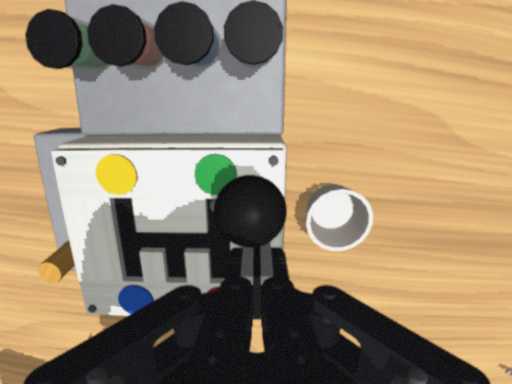

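Nearly home, with the knob at (251,211) just short of the green disc. I push in 1 mm steps until the stop shows in the force.

Emit:
{"fn": "step_arm", "kwargs": {"commands": [[0, 0.001, 0, 0], [0, 0.002, 0, 0], [0, 0.002, 0, 0]]}}

```text
t: 8.7
tcp_pos: [0.5734, -0.0002, 0.1382]
tool_rot: [0.48, 0.522, -0.475, 0.521]
force: [-3.7, -0.4, 1.6]
finger_gap: 0.002
```

Emit:
{"fn": "step_arm", "kwargs": {"commands": [[0, 0.001, 0, 0], [0, 0.001, 0, 0], [0, 0.001, 0, 0]]}}

```text
t: 8.95
tcp_pos: [0.5736, -0.0002, 0.1382]
tool_rot: [0.48, 0.522, -0.476, 0.52]
force: [-5.5, -1.0, 2.3]
finger_gap: 0.002
```

Run:
```python
from h import *
report()
```

```text
t 8.95 tcp [ 5.736e-01 -2.000e-04  1.382e-01] feeder [ 0.0161 -0.0562  0.1382] F [-5.5 -1.   2.3] gap 0.0 j6 1.28
 toolaxes (cols x y z) in feeder: [[0.003, 1.0, 0.004], [0.006, 0.004, -1.0], [-1.0, 0.003, -0.006]]
```

The arm has stalled with force up to about 5.5 N, so the lever is on its stop. I back off, lift and look.

Emit:
{"fn": "step_arm", "kwargs": {"commands": [[0, -0.01, 0, 0], [0, -0.03, 0, 0], [0, -0.05, 0, 0], [0, -0.07, 0, 0], [-0.03, -0.085, 0, 0], [-0.06, -0.085, 0, 0], [-0.06, -0.085, 0, 0], [-0.06, -0.085, 0, 0]]}}

```text
t: 9.62
tcp_pos: [0.492, -0.0084, 0.2002]
tool_rot: [0.482, 0.519, -0.474, 0.523]
force: [0.1, 0.7, -0.1]
finger_gap: 0.001
```

Emit:
{"fn": "step_arm", "kwargs": {"commands": [[0, 0, 0, 0], [0, 0, 0, 0], [0, 0, 0, 0]]}}

```text
t: 9.87
tcp_pos: [0.4922, -0.0083, 0.1994]
tool_rot: [0.482, 0.519, -0.474, 0.523]
force: [0.4, 0.2, 0.5]
finger_gap: -0.004
```

Run:
```python
from h import *
report()
im=optics.snapshot("wrist");p=optics.camera_params('wrist');cv2.imwrite("pics/wrist11.png",im[:,:,::-1])
t=optics.snapshot("top");cv2.imwrite("pics/top11.png",cv2.resize(t[140:220,190:300,::-1],None,fx=6,fy=6))
k=knobp(.305,-.4);print('expected knob px wrist',proj(p,k),'top',proj(optics.camera_params('top'),k),w2f(k))
s=optics.snapshot("side");cv2.imwrite("pics/side11.png",cv2.resize(s[140:230,170:290,::-1],None,fx=6,fy=6))
```

```text
t 9.87 tcp [ 0.4922 -0.0083  0.1994] feeder [-0.0657 -0.0575  0.1994] F [0.4 0.2 0.5] gap -0.0 j6 1.23
 toolaxes (cols x y z) in feeder: [[0.011, 1.0, 0.003], [0.004, 0.003, -1.0], [-1.0, 0.011, -0.004]]
expected knob px wrist [251.39067536  40.22289957] top [253.30201786 156.47697745] [ 0.04354251 -0.0538596   0.14738993]
```

View pics/wrist11.png

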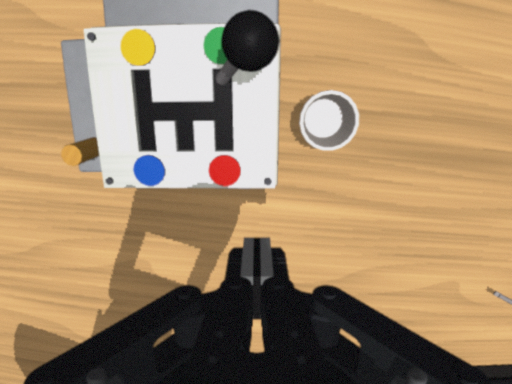

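View pics/side11.png

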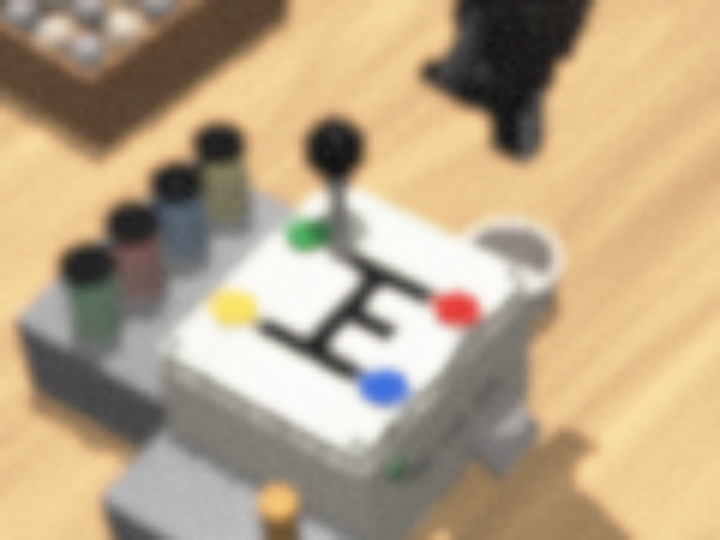

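View pics/top11.png

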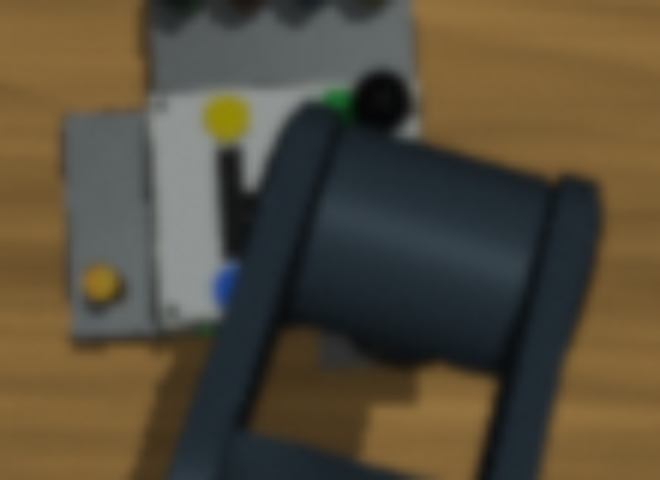

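In the wrist view the knob is at (250,41), against (251,40) expected for fully home. In the top view it is at about (253,157), against (253,156). The cup and plug stand untouched and the arm is clear.

```bash
python3 -c "
from station import manip;print(manip.sign_off())"
```

```text
the job is handed in; nothing more can be done
None
```

The feeder is switched over to green: the lever is fully home in the far-right slot, the one with the green disc. With the fingers shut, I pushed the knob forward out of park, right along the cross slot, then forward until it met its stop. It entered no other coloured slot, and the job was handed in about 10 s into the 51 s allowed.

**Last checks:**
- **Stop:** the lever stalled on it at about 5.5 N, the highest force I read at the end of any move.
- **Knob position:** after I backed off, the wrist and top views both put the knob within about 1 pixel of where it should be when fully home.
- **Surroundings:** the gauge plug and cup looked undisturbed, and the arm was clear of everything.

**Disagreement:** one early wrist-camera reading was about 8 mm off because the arm was still settling. Later readings with the arm still agreed with the first top-camera measurement to 1–2 mm.

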